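# Clamp a printed gear in the drill jig, to the first slip of the clutch

## Robot

A 6-joint arm with a two-finger parallel gripper is mounted at the origin on a cart in front of the work surface, level with it; the furniture and walls round the work are solid. World frame = base frame: x ahead of the robot, y to its left, z up, the work surface at z = 0. Lengths are in mm, angles in rad, forces in N, time in s.
With the tool pointing down it reaches from about 350 to 975 mm from the base axis. Payload 7.1 kg.
Tool frame: the origin (TCP) lies at the very end of the fingers, on their centre line; the grasp point (between the pads) lies 19 mm behind it (ctrl.grasp_offset is the distance from the TCP to the grasp point, in mm); z points along the fingers, y is the line along which they close (so a half turn about z gives the same grasp; the last joint's range is limited). The gripper opens to 88 mm and grips with 3 to 60 N. Pads are 20 mm wide; open, the fingers measure 115 mm over their backs; the gripper's body (75 mm by 178 mm) begins 61 mm behind the grasp point.
Start: joints at [-1.297, 0.423, 1.63, -0, 1.089, -0.019], TCP at [180.414, -598.377, 222.675] pointing down, gripper open.
Joint ranges: [-3, 3], [-0.9, 2.11], [0.09, 2.58], [-1.31, 4.45], [0.11, 2.69], [-2.54, 2.54]. Speed limits (rad/s): [2.39, 2.39, 3.01, 3.14, 3.14, 3.14].

## Interface

Orientations are given as a rotation vector (axis times angle).
In Python, from workcell import ctrl, viewer, ticket, models gives the robot as it stands.
- The arm moves only by the tool play_rows, never from a script. Its arguments are lists of equal length, an entry for each row: "dp": the shift along the world's x, y, z in mm, a list of three; "yaw": the turn about the world's z in degrees. In form: {"dp": [[tx, ty, tz], ...], "yaw": [yaw, ...]}. A call has 1 to 8 rows; each row shifts and turns the commanded pose from where the row before left it; what a row does not reach is not made up. A row lasts 1/12 s, in which the tool goes at most 41.7 mm and 7.16 degrees, less where a joint would pass 70% of its speed; a pose out of reach is approached as far as the arm can. A call is refused whole if a number of a shift passes 41.7 or a number of a turn 7.16, either way. A call with a gripper value outside its range is refused whole. "gripper" is the closure, from 0 (fully open) to 1 (shut), set as the call begins (left out, the last holds). The fingers move at their own pace and stop on an object; the grip force is fixed at half the most. Time passes only in rows, so rows that do not move let the fingers close. It gives the time, the measured TCP pose, the force, the opening and the grip force at its end, in the units of the state.
- ctrl.get_obs(): the state, without advancing time (a new reading comes with each control period).
- viewer.get_image(name): name is "scene" or "top" or "wrist"; returns a dict with "pixels" (384x512x3 uint8, red, green, blue), "range_z" (384x512 float32, mm along the optical axis (not along the pixel's ray), 0 where there is no reading), "fx", "fy", "cx", "cy" (pixels), "T" (4x4, takes a point from camera to world coordinates); the wrist camera has in their place "hand_eye" (4x4, takes a point from camera to tool coordinates, whose origin is the TCP and whose axes are the flange's). Camera axes: x right, y up, looking along -z (the intrinsics and any distortion apply to the point x, -y, -z); pixel columns grow to the right and rows downward; lengths in mm; the calibration is good to about 2 mm. A picture is of the moment at which its call begins: read the wrist's pose just before it.
- ticket.close_job(): hands the job in; it is judged then, once.
Trained networks look in a picture, given as the dict that the camera call returned (one of the last four; its "shot" number tells which), for a name from the list of things; names that differ only in an ending like _2 or _b are one class to them, and where a whole thing is asked for, a point or a joint stands for the part that bears it (a point fixed in the world has none). Each returns a list of dicts, best first, with "conf" (0 to 1); they miss things now and then, are a little off and sometimes report something else, mostly with a low value. They report only what shows in the picture. A call takes as long as a camera call.
- models.look_for(picture, name): "bbox" ([centre column, centre row, width, height] in pixels, round what is visible of it).
- models.landmark_of(picture, name): "location" ([column, row] in pixels: a listed point, or the origin of a listed thing).
The state is a dict: "t": time; "qpos": joint angles; "qvel": joint speeds; "joint_torque": joint torques, N m; "ee_pos": TCP position; "orientation": TCP orientation; "ft_force": force on the tool from outside, world axes, zero at the start; "moment": the same for the moment, N m; "width": finger opening in mm; "grasp_force": force on a finger pad.
Only numpy, scipy, OpenCV 4.12 (cv2) and the standard library are available. Lean on these libraries where they do the work, as an engineer would, in place of code of your own. Each camera call takes 0.05 s, during which the arm holds its last target. There are 200 camera calls.

## Task

Get the green printed gear ready for reaming its bore: lay it flat, hub up, in the round nest of the drill jig's shuttle, push the shuttle fully home under the blue bridge, and clamp the gear by turning the black knob clockwise until its clutch first slips. Stop turning right there, because slipping the clutch any further squeezes the plastic too hard, and let go; leave the things lying around where they are.

Things in the scene. Friction and masses are not known exactly. Their poses are not given: they have to be found in the camera images.
- gear: green printed spur gear, 36 mm over the teeth, 12 mm thick, with a round hub some 16 mm wide rising 6 mm more on top; loose, hub up; origin at the centre of its underside, z up; grip it across the teeth anywhere round the edge
- jig: drill jig, fixed: dark base plate 92 mm (x) by 230 mm (y), two aluminium rails 19 mm high along its long edges, a shuttle sliding between them along the jig's y axis, a blue bridge over the +y half. Origin at the centre of its underside, x across, y the shuttle's way in. The thread holds the clamp when the knob is let go, and the knob stays where it is left, so it can be regripped
- shuttle (a joint): travel of the shuttle along the jig's +y, m: 0 pulled right out, 0.100 fully home against the end stop with the nest straight under the knob; moves with about 2 N
- nest (a point): centre of the nest's floor, on the shuttle: a round recess 39 mm wide and 4 mm deep with a finely broken edge, its floor 16 mm above the worktop, the shuttle's top 20 mm; axes as the jig's
- post_top (a point): centre of the top of the shuttle's upright black push post: 14 mm thick, 22 mm high above the shuttle's top (top 42 mm above the worktop), on the shuttle 46 mm from the nest's centre towards the jig's -y; push it along the jig's +y
- clamp_head: blue bridge, 92 mm (x) by 50 mm (y), 40 to 52 mm above the worktop; carries screw, knob and below it a steel quill (tube, foot 29 mm wide) that does not turn. Origin on the knob's axis at worktop height, axes as the jig's. Knob drives screw through a drag clutch; the screw lowers the quill 40 mm a turn. Its foot starts 7 to 12 mm (not known) over the flank of a seated gear
- knob_grip (a point): on the axis of the black round knurled knob, 32 mm wide, 56 to 82 mm above the worktop; this point at 70 mm; the knob does not sink. Clockwise from above tightens. It takes 0.18 N m while the quill runs free; after the foot meets the gear, 0.34 N m, where the clutch first slips (gear pressed with 25 N); drag and squeeze then grow slowly: 0.2 rad past the first slip is good, 0.5 rad too much
- bracket: yellow printed angle bracket, 30 x 52 x 38 mm, loose bystander; origin under its middle
- tin: small round white tin, 63 mm wide, 24 mm high, loose bystander; origin under its middle
- cutters: blue-handled flush cutters, 51 x 141 x 14 mm, loose bystander; origin under the middle
- glue_stick: white glue stick with a green cap, 27 mm thick, 96 mm high, standing, loose bystander; origin under its middle
- screwdriver: orange-handled screwdriver, 26 x 181 x 28 mm, loose bystander; origin under the middle
- hex_key: black hex key, 26 x 87 x 5 mm, loose bystander; origin under the middle

How it is judged (in metres and radians):
On the way, in this order (a step that is already met when the one before it is completed fails the run):
1. the gear lies flat in the nest (horizontal distance between gear and nest below 0.003 m and z of gear in the frame of nest below 0.0015 m and angle between gear's own z axis and vertical below 0.06 rad), for 0.2 s.
2. the shuttle is fully home with the gear in the nest (value of joint shuttle above 0.0985 m and horizontal distance between gear and nest below 0.003 m and z of gear in the frame of nest below 0.0015 m), for 0.2 s.
3. the quill clamps the gear (contact force between clamp_head and gear above 18 N), for 0.2 s.
At the end, for the whole second after the job is handed in: The gear lies flat at rest in the nest (within 3 mm of its centre and 1.5 mm of its floor), the shuttle is within 1.5 mm of fully home, the quill holds the gear down with more than 17 N, the knob is let go (all of step 2 and contact force between clamp_head and gear above 17 N and angle between gear's own z axis and vertical below 0.06 rad and linear speed of gear below 0.01 m/s); the robot touches nothing.
It fails at once if the clamp squeezes the gear with more than 36 N (clutch slipped far beyond its first slip) (contact force between clamp_head and gear above 36 N).
It fails at once if a bystander is moved by more than 20 mm (distance of any of bracket, tin, cutters, glue_stick, screwdriver, hex_key from where it was at the start of the episode above 0.02 m).
It also fails if it takes over 72 s, if anything falls off the work surface, if the arm or the gripper's body presses on something with over 40 N, if the wrist force passes 120 N, or if a joint passes its speed limit or range.

## Working session

There is one attempt and no reset: what is moved stays moved. The work goes in short steps, Python scripts to look and compute and a tool call to move; the robot and the scene stay as the last step left them, time stands still between calls to the robot, and variables do not carry over. Pictures are saved under pics/ and viewed, at most 10 in all, crops included, and the job is handed in when it is done.

Besides the shell and the picture viewer there is one more tool, called after ">>>" in YAML: its name, and indented under it one key for each argument. play_rows: Moves the arm, as the interface text tells. Its arguments: {"type":"object","properties":{"dp":{"type":"array"},"yaw":{"type":"array"},"gripper":{"type":"number"}},"required":["dp","yaw"]}

```bash
mkdir -p pics; cat > h.py <<'E'
import numpy as np, cv2
from workcell import ctrl, viewer, ticket, models
from scipy.spatial.transform import Rotation as R
def cam(n):
    o=ctrl.get_obs(); p=viewer.get_image(n)
    if "T" in p: T=np.array(p["T"])
    else:
        W=np.eye(4); W[:3,:3]=R.from_rotvec(o["orientation"]).as_matrix(); W[:3,3]=o["ee_pos"]; T=W@np.array(p["hand_eye"])
    return p,T
def ray(p,T,uv):
    d=np.array([(uv[0]-p["cx"])/p["fx"],-(uv[1]-p["cy"])/p["fy"],-1.]); return T[:3,3],T[:3,:3]@d
def at_z(p,T,uv,z):
    o,d=ray(p,T,uv); return o+d*(z-o[2])/d[2]
def depth(p,T,uv):
    o,d=ray(p,T,uv); u,v=int(round(uv[0])),int(round(uv[1])); return o+d*np.median(p["range_z"][v-1:v+2,u-1:u+2])
def save(p,f): cv2.imwrite(f,cv2.cvtColor(p["pixels"],cv2.COLOR_RGB2BGR))
Z=dict(gear=0,jig=0,nest=16,post_top=42,clamp_head=0,knob_grip=70,bracket=0,tin=0,cutters=0,glue_stick=0,screwdriver=0,hex_key=0)
E
python3 - <<'E'
from h import *
np.set_printoptions(precision=1,suppress=True)
o=ctrl.get_obs(); print(o)
for c in ["top","scene"]:
    p,T=cam(c); save(p,f"pics/{c}0.png"); print(c,p["fx"],[k for k in p],T[:3,3])
    for n,z in Z.items():
        for l in models.landmark_of(p,n)[:2]: print(n,round(l["conf"],2),np.array(l["location"]),at_z(p,T,l["location"],z))
E
```

```text
{'t': 0.0, 'qpos': array([-1.3,  0.4,  1.6,  0. ,  1.1, -0. ]), 'qvel': array([-0.,  0.,  0., -0., -0., -0.]), 'joint_torque': array([ -0. , -54.5, -27.4,   0.1,   0. ,  -0. ]), 'ee_pos': array([ 180.3, -597.9,  221.9]), 'orientation': array([-3.1, -0.5,  0. ]), 'ft_force': array([ 0. , -1.2,  0.7]), 'moment': array([-0., -0.,  0.]), 'grasp_force': 0.0, 'width': 88.03838242690324}
top 470.81268132278814 ['pixels', 'range_z', 'fx', 'fy', 'cx', 'cy', 'T', 'shot'] [ 208.6  -27.1 1658. ]
gear 0.58 [193.6 200.6] [405.4 232.9   0. ]
jig 0.62 [320.1 202.6] [ 407.7 -216.     0. ]
nest 0.91 [335.6 203.5] [ 403.8 -268.3   16. ]
nest 0.31 [382.8 183.3] [ 478.8 -433.9   16. ]
post_top 0.61 [350.4 204. ] [ 400.  -315.4   42. ]
clamp_head 0.88 [306.4 197.7] [ 424.2 -167.4    0. ]
knob_grip 0.55 [303.1 197.5] [ 415.5 -150.3   70. ]
bracket 0.49 [370.8 207.1] [ 395.5 -394.7    0. ]
tin 0.77 [140.1 188.5] [444.9 426.1   0. ]
cutters 0.68 [113.6 193.7] [424.2 520.    0. ]
cutters 0.35 [371.4 205.7] [ 400.5 -396.8    0. ]
glue_stick 0.4 [383.3 182. ] [ 486.2 -439.7    0. ]
screwdriver 0.68 [192.2 201. 
[... 312 characters left out ...]
 -0. ]
nest 0.68 [281.4 156. ] [ 421.8 -261.3   16. ]
post_top 0.73 [283.3 156.2] [ 402.  -242.5   42. ]
post_top 0.68 [290.4 150. ] [ 392.8 -295.    42. ]
clamp_head 0.66 [274.1 171.2] [ 410.3 -171.9    0. ]
clamp_head 0.25 [182.2 287.4] [416.  527.3   0. ]
knob_grip 0.77 [272.4 161.2] [ 417.2 -166.    70. ]
knob_grip 0.35 [277. 165.] [ 387.5 -156.2   70. ]
bracket 0.75 [305.9 125.8] [ 425.4 -524.5    0. ]
bracket 0.5 [229.4 233.6] [396.9 227.3   0. ]
tin 0.61 [191.6 265.8] [441.3 432.5   0. ]
cutters 0.71 [183.9 283.3] [420.9 509.9  -0. ]
glue_stick 0.45 [291.  130.6] [ 473.9 -454.6    0. ]
screwdriver 0.55 [306.4 124.9] [ 426.3 -531.8   -0. ]
hex_key 0.39 [207.4 253.1] [421.2 352.3   0. ]
```

```bash
python3 - <<'E'
import cv2
a=cv2.imread('pics/top0.png'); b=a[150:260,95:295]; c=a[150:260,270:470]
import numpy as np
cv2.imwrite('pics/t1.png',np.vstack([cv2.resize(x,None,fx=2.7,fy=2.7,interpolation=cv2.INTER_CUBIC) for x in (b,c)]))
E
```

```text
(no output)
```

View pics/t1.png

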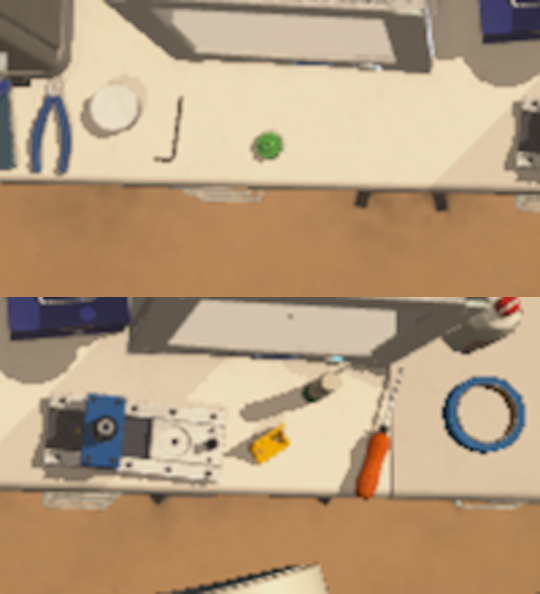

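>>> play_rows:
  dp:
    - [24,40,5]
    - [24,40,5]
    - [24,40,5]
    - [24,40,5]
    - [24,40,5]
    - [24,40,5]
    - [24,40,0]
    - [24,40,0]
  yaw: [0,0,0,0,0,0,0,0]

```text
t: 1.97
ee_pos: [351.9, -312.2, 249.9]
orientation: [3.107, 0.457, 0.001]
ft_force: [0.9, -0.6, -0.5]
width: 87.8
grasp_force: 0.0
```

>>> play_rows:
  dp:
    - [0,20,0]
    - [0,20,0]
    - [0,0,0]
    - [0,0,0]
  yaw: [0,0,0,0]

```text
t: 2.3
ee_pos: [351.4, -273.4, 249.6]
orientation: [3.107, 0.461, 0.001]
ft_force: [0.3, -0.9, 0.0]
width: 88.2
grasp_force: 0.0
```

```bash
python3 - <<'E'
from h import *
np.set_printoptions(precision=1,suppress=True)
o=ctrl.get_obs(); print(o["t"],o["ee_pos"],R.from_rotvec(o["orientation"]).as_matrix(),o["qpos"])
p,T=cam("wrist"); save(p,"pics/w1.png"); print(T, p["fx"])
for n in ["jig","nest","post_top","clamp_head","knob_grip"]:
    for l in models.landmark_of(p,n)[:2]: print(n,round(l["conf"],2),np.array(l["location"]),at_z(p,T,l["location"],Z[n]),depth(p,T,l["location"]))
E
```

```text
2.3 [ 351.4 -273.4  249.6] [[ 1.   0.3  0. ]
 [ 0.3 -1.  -0. ]
 [ 0.   0.  -1. ]] [-0.7  0.1  2.  -0.   1.   0.6]
[[   0.3    0.9    0.3  428.1]
 [  -1.     0.3    0.1 -250.5]
 [  -0.    -0.3    1.   412.9]
 [   0.     0.     0.     1. ]] 300.0123524333035
jig 0.7 [223.9 112.3] [ 408.  -210.9    0. ] [ 408.5 -212.    11. ]
nest 0.58 [261.7 126.5] [ 405.9 -263.8   16. ] [ 406.  -263.7   17.1]
post_top 0.94 [294.7 140.6] [ 403.  -306.5   42. ] [ 403.1 -306.3   43.1]
clamp_head 0.74 [193.8  98.1] [ 413.8 -168.5    0. ] [ 416.2 -182.4   69.8]
```

View pics/w1.png

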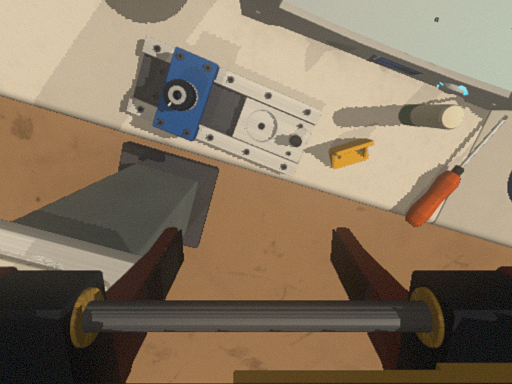

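>>> play_rows:
  dp:
    - [10,40,0]
    - [10,40,0]
    - [10,40,0]
    - [10,40,0]
    - [0,40,0]
    - [0,40,0]
    - [0,40,0]
    - [0,40,0]
  yaw: [0,0,0,0,0,0,0,0]

```text
t: 3.27
ee_pos: [391.1, 47.6, 249.5]
orientation: [3.108, 0.456, 0.001]
ft_force: [1.3, 0.2, 0.1]
width: 87.9
grasp_force: 0.0
```

>>> play_rows:
  dp:
    - [0,40,-15]
    - [0,40,-15]
    - [0,40,-15]
    - [-10,30,-15]
    - [-10,20,-10]
    - [0,0,0]
    - [0,0,0]
  yaw: [0,0,0,0,0,0,0]

```text
t: 3.85
ee_pos: [370.8, 213.5, 179.8]
orientation: [3.107, 0.462, -0.003]
ft_force: [-0.3, -1.2, 0.2]
width: 88.1
grasp_force: 0.0
```

```bash
cat > look.py <<'E'
from h import *
import sys
np.set_printoptions(precision=1,suppress=True)
def look(f,names):
    o=ctrl.get_obs(); print(o["t"],o["ee_pos"],"toolx yaw",np.degrees(np.arctan2(*R.from_rotvec(o["orientation"]).as_matrix()[[1,0],0])),"q1,6",o["qpos"][[0,5]],"w",o["width"])
    p,T=cam("wrist"); save(p,f)
    for n in names:
        for l in models.landmark_of(p,n)[:2]: print(n,round(l["conf"],2),np.array(l["location"]),at_z(p,T,l["location"],Z[n]))
    return p,T
def green(p,T,z,reg=None):
    hsv=cv2.cvtColor(p["pixels"],cv2.COLOR_RGB2HSV); m=cv2.inRange(hsv,(45,90,30),(80,255,255))
    n,_,s,c=cv2.connectedComponentsWithStats(m)
    for i in np.argsort(-s[1:,4])[:2]+1: print("green",s[i],c[i],at_z(p,T,c[i],z))
E
python3 - <<'E'
from look import *
p,T=look("pics/w2.png",["gear"]); green(p,T,12)
p,T=cam("top"); v,u=np.mgrid[150:215,290:330:4]
d=p["range_z"]
P=np.array([[depth(p,T,(u_,v_)) for v_ in range(160,200,3)] for u_ in (200,306,335)])
print(P[...,[0,2]].reshape(3,-1).round())
E
```

```text
3.85 [370.8 213.5 179.8] toolx yaw 16.90304210907107 q1,6 [0.5 1.8] w 88.11098007901391
gear 0.78 [251.4 150.4] [399.1 228.2   0. ]
green [233 138  32  33 645] [248.6 153.8] [396.3 230.4  12. ]
green [435 275   1   1   1] [435. 275.] [318.6 -35.7  12. ]
[[540.  61. 530.  61. 519.  61. 507.  68. 501.  44. 498.   1. 487.  -1.
  476.  -0. 466.  -0. 410. 302. 374. 491. 365. 505. 351. 554. 338. 598.]
 [548.  56. 549.   3. 539.  -1. 528.  -4. 518.  -5. 506.  -0. 495.  -2.
  484.  -1. 473.   3. 455.  50. 445.  49. 434.  52. 420.  80. 409.  79.]
 [522. 188. 539.  60. 525.  80. 522.  39. 518.   2. 508.  -1. 497.  -1.
  487.  -2. 476.  -1. 465.   1. 452.  14. 441.  18. 430.  17. 420.  15.]]
```

View pics/w2.png

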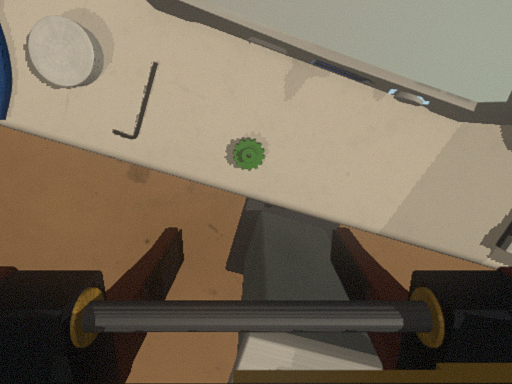

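>>> play_rows:
  dp:
    - [13,8,-30]
    - [13,8,-35]
    - [0,0,-35]
    - [0,0,-20]
    - [0,0,0]
    - [0,0,0]
  yaw: [0,0,0,0,0,0]

```text
t: 4.5
ee_pos: [397.4, 228.1, 60.3]
orientation: [3.108, 0.455, -0.002]
ft_force: [-0.4, 0.2, 0.4]
width: 87.7
grasp_force: 0.0
```

```bash
python3 - <<'E'
from look import *
p,T=look("pics/w3.png",["gear"]); green(p,T,12); green(p,T,18)
E
```

```text
4.5 [397.4 228.1  60.3] toolx yaw 16.665994431575058 q1,6 [0.5 1.8] w 87.74468588481037
gear 0.74 [255.2 212.6] [396.4 228.8   0. ]
green [ 231  195   46   46 1097] [253.4 217.8] [396.3 230.   12. ]
green [261 211   3   2   3] [262.  211.3] [403.  225.4  12. ]
green [ 231  195   46   46 1097] [253.4 217.8] [398.5 230.6  18. ]
green [261 211   3   2   3] [262.  211.3] [405.1 226.1  18. ]
```

View pics/w3.png

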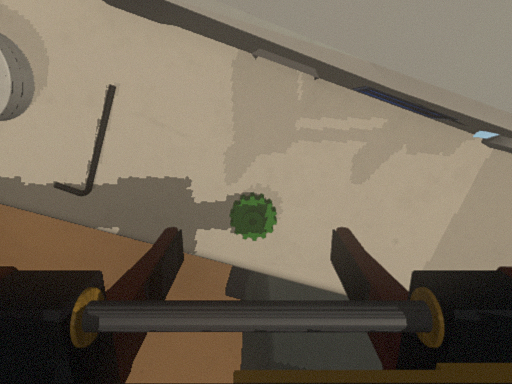

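>>> play_rows:
  dp:
    - [-1,2,-20]
    - [0,0,-20]
    - [0,0,-14]
    - [0,0,0]
  yaw: [0,0,0,0]

```text
t: 4.93
ee_pos: [396.3, 231.1, 6.4]
orientation: [-3.108, -0.458, 0.0]
ft_force: [-0.1, 0.5, -0.4]
width: 87.3
grasp_force: 0.0
```

>>> play_rows:
  dp:
    - [0,0,0]
    - [0,0,0]
    - [0,0,0]
    - [0,0,0]
    - [0,0,0]
    - [0,0,0]
    - [0,0,0]
    - [0,0,0]
  yaw: [0,0,0,0,0,0,0,0]
  gripper: 1

```text
t: 5.6
ee_pos: [396.2, 231.3, 6.5]
orientation: [-3.108, -0.458, -0.0]
ft_force: [0.2, 1.3, -0.7]
width: 37.8
grasp_force: 0.0
```

>>> play_rows:
  dp:
    - [0,0,0]
    - [0,0,0]
    - [0,0,0]
  yaw: [0,0,0]

```text
t: 5.85
ee_pos: [396.2, 231.3, 6.5]
orientation: [3.108, 0.458, -0.0]
ft_force: [-0.3, 0.2, 2.3]
width: 34.9
grasp_force: 30.0
```

>>> play_rows:
  dp:
    - [0,0,10]
    - [0,0,20]
    - [0,0,30]
    - [0,0,40]
    - [0,-20,30]
    - [0,-40,20]
    - [0,-40,0]
    - [0,-40,0]
  yaw: [0,0,0,0,0,0,0,0]

```text
t: 6.52
ee_pos: [396.8, 93.2, 157.1]
orientation: [-3.107, -0.462, -0.007]
ft_force: [0.3, -0.2, -0.8]
width: 34.8
grasp_force: 30.0
```

```bash
python3 - <<'E'
from look import *
p,T=look("pics/w4.png",["gear"]); z=ctrl.get_obs()["ee_pos"][2]; green(p,T,z+6);print(z, ctrl.get_obs()["grasp_force"])
E
```

```text
6.5167 [396.8  93.2 157.1] toolx yaw 16.896219693104538 q1,6 [0.2 1.5] w 34.82595645299377
gear 0.56 [256.7 242.2] [328.4  72.1   0. ]
green [ 227  222   61   58 2246] [256.5 251.9] [395.4  92.5 161.9]
green [266 219   5   6  14] [268. 221.] [415.7  91.9 161.9]
155.91932342296596 29.99919354915619
```

View pics/w4.png

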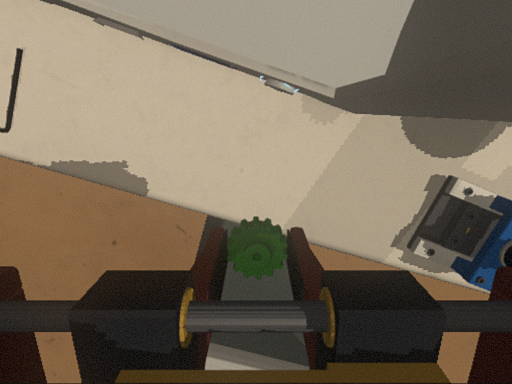

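>>> play_rows:
  dp:
    - [0,-40,0]
    - [0,-40,0]
    - [0,-40,0]
    - [0,-40,0]
    - [-10,-40,0]
    - [-10,-40,0]
    - [-10,-40,0]
    - [-10,-40,0]
  yaw: [0,0,0,0,0,0,0,0]

```text
t: 7.28
ee_pos: [355.7, -227.3, 155.5]
orientation: [3.108, 0.459, 0.001]
ft_force: [1.3, -0.4, 0.4]
width: 34.8
grasp_force: 30.0
```

>>> play_rows:
  dp:
    - [-5,-35,-5]
    - [0,-10,-10]
    - [0,0,0]
    - [0,0,0]
  yaw: [0,0,0,0]

```text
t: 7.62
ee_pos: [350.9, -270.5, 139.9]
orientation: [-3.107, -0.456, 0.001]
ft_force: [-0.6, 1.1, -0.5]
width: 35.1
grasp_force: 30.0
```

```bash
python3 - <<'E'
from look import *
p,T=look("pics/w5.png",["gear","nest","post_top","clamp_head","knob_grip","jig"]); z=ctrl.get_obs()["ee_pos"][2]; green(p,T,z+6)
b=cv2.imread("pics/w5.png"); cv2.imwrite("pics/w5b.png",cv2.resize(b,(800,600),interpolation=cv2.INTER_CUBIC))
E
```

```text
7.6167 [ 350.9 -270.5  139.9] toolx yaw 16.697426712538586 q1,6 [-0.7  0.6] w 35.14941843827049
gear 0.88 [257.8 240.6] [ 291.5 -289.6    0. ]
nest 0.73 [265.8 134.2] [ 405.7 -263.    16. ]
post_top 0.76 [312.6 157.2] [ 400.6 -306.7   42. ]
post_top 0.55 [173.5  94.1] [ 416.8 -179.1   42. ]
clamp_head 0.95 [175.5  93.5] [ 416.1 -169.7    0. ]
knob_grip 0.68 [143.7  89.7] [ 414.7 -164.9   70. ]
jig 0.68 [215.4 112.9] [ 409.8 -210.8    0. ]
green [ 227  220   60   59 2089] [256.2 251.3] [ 350.7 -270.7  146.4]
green [275 226   5   4  11] [277.1 227.7] [ 368.1 -277.7  146.4]
```

View pics/w5b.png

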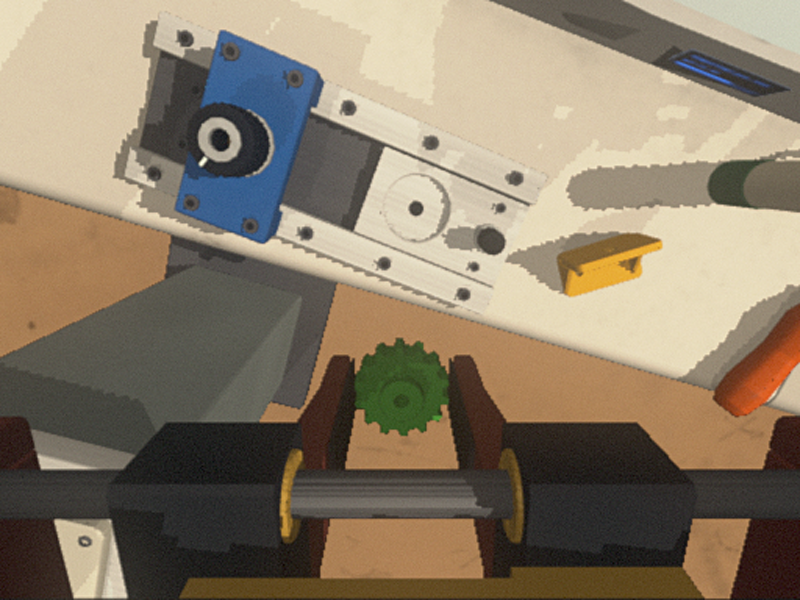

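```bash
python3 - <<'E'
from look import *
p,T=cam("wrist"); o=ctrl.get_obs(); z=T[2,3]-163.3; print(o["ee_pos"],z)
g=at_z(p,T,(256.6,252),z+12); g2=at_z(p,T,(256.2,251.3),z+6);print("gear",g,g2)
print("bore",at_z(p,T,(256.6,255.5),z+12))
n=at_z(p,T,(266.2,133.1),16);n2=at_z(p,T,(266.6,133.8),20);print("nest",n,n2,at_z(p,T,(265.8,134.2),16))
k=at_z(p,T,(140.8,89),82);po=at_z(p,T,(313.8,153),42);print("knob",k,"post",po,np.degrees(np.arctan2(k[0]-po[0],k[1]-po[1])),np.linalg.norm((k-n)[:2]))
# refine bore darkness / nest hole
gr=cv2.cvtColor(p["pixels"],cv2.COLOR_RGB2GRAY)
for (u,v) in [(266,133),(257,255)]:
    w=gr[v-6:v+7,u-6:u+7].astype(float); w=np.clip(np.percentile(w,40)-w,0,None); yy,xx=np.mgrid[v-6:v+7,u-6:u+7]; print((w*xx).sum()/w.sum(),(w*yy).sum()/w.sum())
E
```

```text
[ 351.5 -270.4  140.4] 140.41823348744623
gear [ 353.7 -269.9  152.4] [ 351.1 -270.5  146.4]
bore [ 351.6 -270.6  152.4]
nest [ 407.6 -262.8   16. ] [ 407.4 -263.2   20. ] [ 406.5 -262.8   16. ]
knob [ 415.7 -166.6   82. ] post [ 405.2 -306.3   42. ] 4.294419866265717 96.58366391113925
265.8550496607336 134.0029501425902
255.88986784140968 256.42290748898677
```

>>> play_rows:
  dp:
    - [14,2,-15]
    - [14,2,-15]
    - [14,2,-15]
    - [13.5,1.5,-15]
    - [0,0,-15]
    - [0,0,-10]
    - [0,0,0]
    - [0,0,0]
  yaw: [6,6,6,6,6,0,0,0]

```text
t: 8.68
ee_pos: [406.1, -263.1, 54.8]
orientation: [-2.884, -1.242, 0.001]
ft_force: [-0.2, -0.7, 0.8]
width: 34.4
grasp_force: 30.0
```

```bash
python3 - <<'E'
from look import *
p,T=look("pics/w6.png",["gear","nest","post_top","knob_grip"]); z=T[2,3]-163.3; green(p,T,z+6); print(z)
b=cv2.imread("pics/w6.png")[60:330,90:450]; cv2.imwrite("pics/w6b.png",cv2.resize(b,(800,600),interpolation=cv2.INTER_CUBIC))
E
```

```text
8.6833 [ 406.1 -263.1   54.8] toolx yaw 46.60840040629771 q1,6 [-0.6  0.2] w 34.44624511412746
gear 0.95 [257.4 241.6] [ 391.  -281.1    0. ]
gear 0.59 [256.9 221.2] [ 402.6 -268.2   -0. ]
nest 0.82 [255.7 220. ] [ 407.  -262.4   16. ]
post_top 0.96 [295.1 287.3] [ 400.1 -308.6   42. ]
post_top 0.27 [173.1 112.3] [ 424.8 -175.8   42. ]
knob_grip 0.9 [131.9 115.9] [ 415.2 -168.2   70. ]
green [ 227  217   60   62 2630] [256.6 248.4] [ 407.5 -263.1   60.8]
green [468 333   8   9  29] [471.9 335.8] [ 465.  -400.9   60.8]
54.791043191576534
```

View pics/w6b.png

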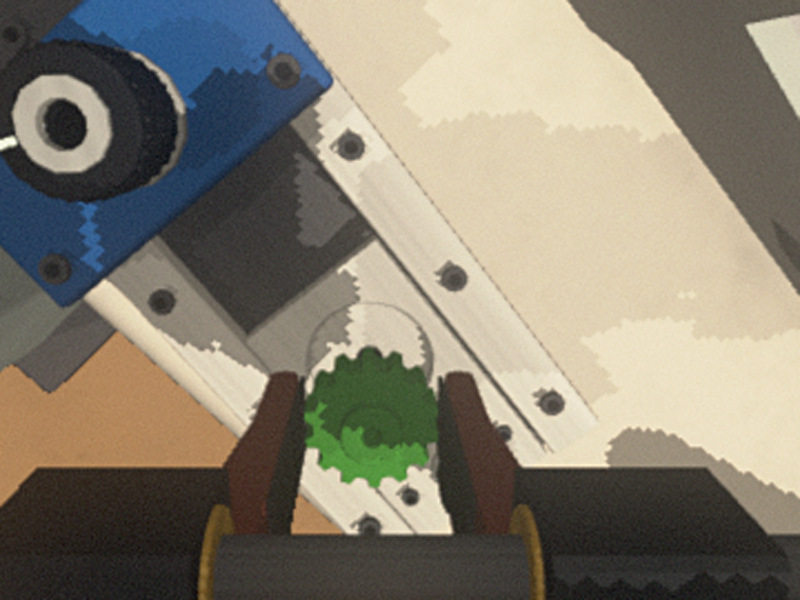

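```bash
python3 - <<'E'
from look import *
p,T=cam("wrist"); z=T[2,3]-163.3
a=at_z(p,T,(256.3,196.4),20); y=np.radians(46.6); ax=np.array([np.cos(y),np.sin(y)])
print(a, "nest",a[:2]-19.7*ax, "tcp",ctrl.get_obs()["ee_pos"])
# gear farthest tooth edge at top z+6: crop(371,347)
e=at_z(p,T,(257,60+347*.45),z+6); f=at_z(p,T,(257,60+487*.45),z+6); print("gear", e[:2]-18*ax, f[:2]+18*ax,(e+f)/2)
l=at_z(p,T,(90+307*.45,60+362*.45),20); r=at_z(p,T,(90+432*.45,60+362*.45),20); print("nest lr",(l+r)/2,np.linalg.norm(l-r))
E
```

```text
[ 421. -250.   20.] nest [ 407.5 -264.4] tcp [ 406.9 -263.8   55.8]
gear [ 409.7 -262.7] [ 407.1 -265.6] [ 408.4 -264.2   61.9]
nest lr [ 407.5 -264.4   20. ] 40.04752357376127
```

>>> play_rows:
  dp:
    - [0,0,-10]
    - [0,0,-10]
    - [0,0,-6]
    - [0,0,-2]
    - [0,0,-2]
    - [0,0,-2]
    - [0,0,0]
    - [0,0,0]
  yaw: [0,0,0,0,0,0,0,0]

```text
t: 9.65
ee_pos: [406.5, -263.3, 22.9]
orientation: [-2.883, -1.247, 0.001]
ft_force: [0.2, 2.6, -0.3]
width: 34.5
grasp_force: 30.0
```

>>> play_rows:
  dp:
    - [0,0,0]
    - [0,0,0]
    - [0,0,0]
    - [0,0,0]
  yaw: [0,0,0,0]
  gripper: 0.48

```text
t: 9.98
ee_pos: [406.9, -263.7, 23.3]
orientation: [2.883, 1.247, 0.001]
ft_force: [0.8, -0.4, -1.2]
width: 45.5
grasp_force: 0.0
```

>>> play_rows:
  dp:
    - [0,0,10]
    - [0,0,30]
    - [0,0,30]
    - [0,0,0]
    - [0,0,0]
  yaw: [0,0,0,0,0]

```text
t: 10.4
ee_pos: [407.9, -264.4, 95.2]
orientation: [2.88, 1.245, 0.004]
ft_force: [0.2, -0.2, 0.0]
width: 45.8
grasp_force: 0.0
```

```bash
python3 - <<'E'
from look import *
p,T=look("pics/w7.png",["gear","nest","post_top","knob_grip"]); green(p,T,28);green(p,T,16)
b=cv2.imread("pics/w7.png")[60:330,90:450]; cv2.imwrite("pics/w7b.png",cv2.resize(b,(800,600),interpolation=cv2.INTER_CUBIC))
E
```

```text
10.4 [ 407.9 -264.4   95.2] toolx yaw 46.77482392622787 q1,6 [-0.6  0.2] w 45.828520057839214
gear 0.71 [253.7 203.6] [ 403.6 -266.9    0. ]
post_top 0.85 [287.7 256.9] [ 402.2 -308.5   42. ]
knob_grip 0.85 [153.3 113.8] [ 414.6 -167.4   70. ]
green [ 233  187   43   44 1259] [254.1 209.1] [ 407.1 -264.1   28. ]
green [444 285   5   3   5] [446. 286.] [ 481.1 -432.2   28. ]
green [ 233  187   43   44 1259] [254.1 209.1] [ 404.2 -267.    16. ]
green [444 285   5   3   5] [446. 286.] [ 482.1 -444.    16. ]
```

View pics/w7b.png

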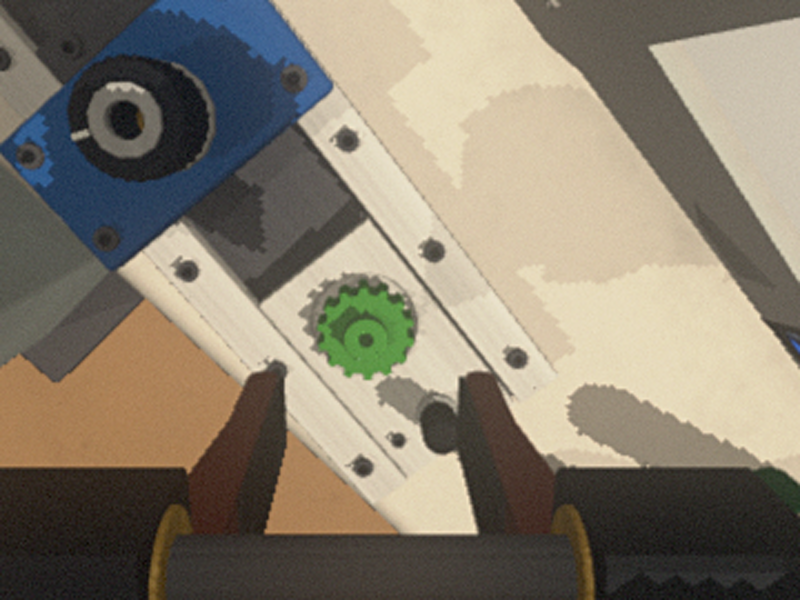

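```bash
python3 - <<'E'
from look import *
p,T=cam("wrist")
for uv in [(90+365*.45,60+362*.45),(90+345*.45,60+300*.45),(90+400*.45,60+335*.45),(90+330*.45,60+345*.45),(90+366*.45,60+326*.45)]: print(depth(p,T,uv))
# bracket from w5 camera pose
W=np.eye(4);y=np.radians(16.7);W[:3,:3]=np.array([[np.cos(y),np.sin(y),0],[np.sin(y),-np.cos(y),0],[0,0,-1]]);W[:3,3]=[351.2,-270.5,140];T5=W@np.array(p["hand_eye"])
for z in (0,38): print(z,[at_z(p,T5,np.array(c)/1.5625,z)[:2] for c in [(565,295),(560,258),(660,240)]])
for c in [(425,430),(440,430),(438,405)]: print("post",depth(p,T,(90+c[0]*.45,60+c[1]*.45)))
E
```

```text
[ 397.8 -270.2   29.1]
[ 408.  -248.8   25.8]
[ 414.1 -271.2   29.2]
[ 393.2 -256.7   29.4]
[ 408.8 -259.1   34.6]
0 [array([ 380. , -377.4]), array([ 402.4, -364.6]), array([ 432. , -422.1])]
38 [array([ 386. , -361.3]), array([ 405.6, -350.1]), array([ 431.5, -400.4])]
post [ 393.2 -308.8   21.6]
post [ 403.2 -303.2   42.6]
post [ 405.  -302.6   25.8]
```

>>> play_rows:
  dp:
    - [-1,-15,0]
    - [-1,-15,0]
    - [-1.5,-14.5,0]
    - [0,0,0]
    - [0,0,-10]
    - [0,0,-10]
    - [0,0,0]
    - [0,0,0]
  yaw: [6.5,6.5,6.5,6.5,6.5,6.5,0,0]

```text
t: 11.37
ee_pos: [402.5, -307.5, 72.2]
orientation: [-2.304, -2.132, 0.001]
ft_force: [-0.3, -0.4, 0.0]
width: 45.9
grasp_force: 0.0
```

```bash
python3 - <<'E'
from look import *
p,T=look("pics/w8.png",["gear","post_top","knob_grip"]); green(p,T,28)
b=cv2.imread("pics/w8.png")[60:330,90:450]; cv2.imwrite("pics/w8b.png",cv2.resize(b,(800,600),interpolation=cv2.INTER_CUBIC))
E
```

```text
11.3667 [ 402.5 -307.5   72.2] toolx yaw 85.57572952341201 q1,6 [-0.7 -0.6] w 45.85759572230928
gear 0.6 [257.4 156.3] [ 407.5 -266.6    0. ]
post_top 0.88 [250.7 227.6] [ 399.6 -309.3   42. ]
green [ 231  134   51   51 1680] [255.5 158.9] [ 406.4 -264.    28. ]
green [255 162   2   2   3] [255.7 162.3] [ 406.4 -266.4   28. ]
```

View pics/w8b.png

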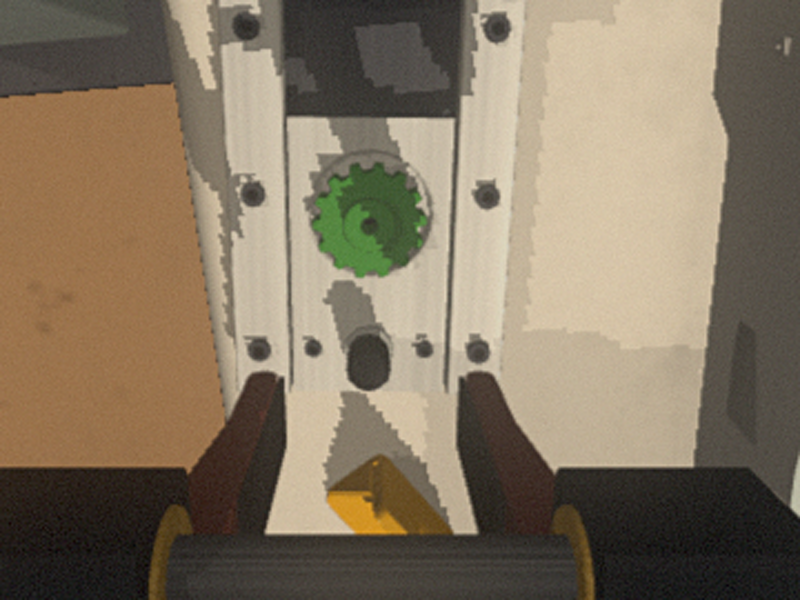

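>>> play_rows:
  dp:
    - [0,-1,-20]
    - [0,0,-15]
    - [0,0,-10]
    - [0,0,0]
  yaw: [0,0,0,0]

```text
t: 11.9
ee_pos: [402.3, -308.3, 26.7]
orientation: [-2.301, -2.135, 0.001]
ft_force: [-1.0, 0.5, -0.4]
width: 45.5
grasp_force: 0.0
```

>>> play_rows:
  dp:
    - [0,0,0]
    - [0,0,0]
    - [0,0,0]
    - [0,0,0]
    - [0,0,0]
    - [0,0,0]
    - [0,0,0]
  yaw: [0,0,0,0,0,0,0]
  gripper: 1

```text
t: 12.48
ee_pos: [401.6, -308.3, 28.4]
orientation: [-2.299, -2.136, 0.002]
ft_force: [-6.5, 0.3, 7.9]
width: 13.2
grasp_force: 30.0
```

>>> play_rows:
  dp:
    - [0.5,6,0]
    - [1,12,0]
    - [1,14,0]
    - [1,14,0]
    - [1,14,0]
    - [1,12,0]
    - [0.5,8,0]
    - [0.5,5,0]
  yaw: [0,0,0,0,0,0,0,0]

```text
t: 13.15
ee_pos: [409.0, -222.9, 28.4]
orientation: [-2.3, -2.138, 0.001]
ft_force: [-5.4, -0.6, 6.0]
width: 13.0
grasp_force: 30.0
```

>>> play_rows:
  dp:
    - [0.2,3,0]
    - [0.2,3,0]
    - [0.2,3,0]
    - [0.1,1.5,0]
    - [0,0,0]
  yaw: [0,0,0,0,0]

```text
t: 13.57
ee_pos: [409.8, -213.4, 28.5]
orientation: [-2.3, -2.139, 0.001]
ft_force: [-4.9, -3.6, 6.2]
width: 13.0
grasp_force: 30.0
```

>>> play_rows:
  dp:
    - [0,1,0]
    - [0.1,1,0]
    - [0.1,1,0]
    - [0,0,0]
  yaw: [0,0,0,0]

```text
t: 13.9
ee_pos: [409.9, -213.1, 28.5]
orientation: [2.298, 2.139, -0.004]
ft_force: [-12.7, -24.2, 2.7]
width: 12.7
grasp_force: 30.0
```

>>> play_rows:
  dp:
    - [0,1,0]
    - [0.1,1,0]
    - [0,0,0]
  yaw: [0,0,0]

```text
t: 14.15
ee_pos: [410.0, -212.0, 28.6]
orientation: [2.297, 2.138, -0.005]
ft_force: [-15.6, -30.7, 2.0]
width: 13.3
grasp_force: 30.0
```

>>> play_rows:
  dp:
    - [0,0,0]
    - [0,0,0]
    - [0,0,0]
    - [0,0,0]
  yaw: [0,0,0,0]
  gripper: 0.45

```text
t: 14.48
ee_pos: [411.0, -208.3, 28.2]
orientation: [2.301, 2.138, 0.0]
ft_force: [-0.2, 0.3, -0.2]
width: 35.9
grasp_force: 0.0
```

>>> play_rows:
  dp:
    - [0,0,30]
    - [0,0,40]
    - [0,0,40]
    - [1,14,0]
    - [1,14,0]
    - [0,0,0]
    - [0,0,0]
  yaw: [0,0,0,-7,-7,-7,-7]

```text
t: 15.07
ee_pos: [413.0, -179.5, 138.5]
orientation: [2.753, 1.511, 0.001]
ft_force: [-0.0, -0.6, -1.4]
width: 48.4
grasp_force: 0.0
```

```bash
python3 - <<'E'
from look import *
p,T=look("pics/w9.png",["post_top","knob_grip","clamp_head","nest"]); green(p,T,28)
b=cv2.imread("pics/w9.png")[40:340,90:490]; cv2.imwrite("pics/w9b.png",cv2.resize(b,(800,600),interpolation=cv2.INTER_CUBIC))
E
```

```text
15.0667 [ 413.  -179.5  138.5] toolx yaw 57.5271302089453 q1,6 [-0.4  0.1] w 48.411533519298175
post_top 0.68 [270.6 230.9] [ 407.6 -214.4   42. ]
knob_grip 0.82 [250.6 194.8] [ 415.8 -168.1   70. ]
nest 0.64 [270.6 212.4] [ 413.3 -207.3   16. ]
```

View pics/w9b.png

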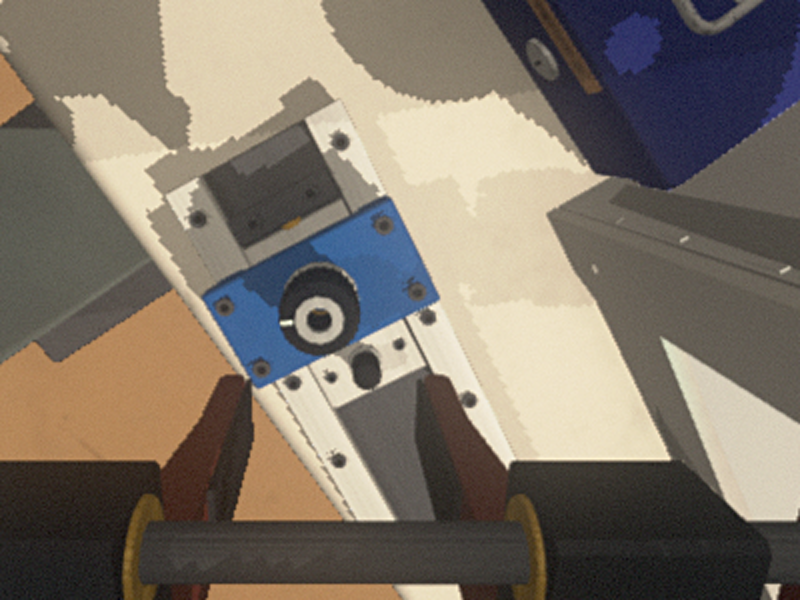

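>>> play_rows:
  dp:
    - [2.5,12,0]
    - [0,0,-20]
    - [0,0,-25]
    - [0,0,-20]
    - [0,0,-12]
    - [0,0,-5]
    - [0,0,0]
    - [0,0,0]
  yaw: [0,0,0,0,0,0,0,0]

```text
t: 15.98
ee_pos: [415.3, -168.6, 56.2]
orientation: [-2.75, -1.519, 0.0]
ft_force: [0.1, -0.5, -0.1]
width: 48.0
grasp_force: 0.0
```

>>> play_rows:
  dp:
    - [0,0,0]
    - [0,0,0]
    - [0,0,0]
    - [0,0,0]
    - [0,0,0]
    - [0,0,0]
  yaw: [0,0,0,0,0,0]
  gripper: 1

```text
t: 16.48
ee_pos: [413.8, -167.7, 56.6]
orientation: [-2.749, -1.517, 0.002]
ft_force: [-4.6, 4.4, 7.4]
width: 31.9
grasp_force: 30.0
```

```bash
cat > st.py <<'E'
from look import *
np.set_printoptions(precision=3,suppress=True)
o=ctrl.get_obs(); print(o["t"],o["ee_pos"],"yaw",np.degrees(np.arctan2(*R.from_rotvec(o["orientation"]).as_matrix()[[1,0],0])),"F",o["ft_force"],"M",o["moment"],"q6",o["qpos"][5],"w",o["width"],o["grasp_force"])
E
python3 st.py
```

```text
16.4833 [ 413.791 -167.692   56.568] yaw 57.77479170880968 F [-4.644  4.441  7.433] M [ 0.585  0.696 -0.067] q6 0.15016921800128158 w 31.85669739914414 30.00124454498291
```

>>> play_rows:
  dp:
    - [0,0,0]
    - [0,0,0]
    - [0,0,0]
    - [0,0,0]
    - [0,0,0]
    - [0,0,0]
    - [0,0,0]
  yaw: [-6,-6,-6,-6,-6,-6,-4]

```text
t: 17.07
ee_pos: [413.8, -167.7, 56.6]
orientation: [-3.104, -0.478, 0.003]
ft_force: [-3.8, 3.5, 6.4]
width: 31.4
grasp_force: 30.0
```

```bash
python3 st.py
```

```text
17.0667 [ 413.807 -167.693   56.578] yaw 17.504704464965414 F [-3.775  3.544  6.442] M [0.68  0.681 0.17 ] q6 0.8532355143246767 w 31.41447679123249 29.998933374881744
```

>>> play_rows:
  dp:
    - [0,0,0]
    - [0,0,0]
    - [0,0,0]
    - [0,0,0]
  yaw: [-5,-5,-5,-3]

```text
t: 17.4
ee_pos: [413.8, -167.7, 56.6]
orientation: [-3.14, 0.012, 0.004]
ft_force: [-4.3, 3.1, 6.9]
width: 31.3
grasp_force: 30.0
```

```bash
python3 st.py
```

```text
17.4 [ 413.818 -167.697   56.576] yaw -0.4391431431687117 F [-4.345  3.07   6.858] M [0.714 0.731 0.185] q6 1.166488700424065 w 31.253822542294753 30.000956654548645
```

>>> play_rows:
  dp:
    - [0,0,0]
    - [0,0,0]
  yaw: [-3,-3]

```text
t: 17.57
ee_pos: [413.8, -167.7, 56.6]
orientation: [-3.136, 0.174, 0.004]
ft_force: [-3.3, 3.1, 5.6]
width: 31.3
grasp_force: 30.0
```

```bash
python3 st.py|grep -o 'yaw.*'
```

```text
yaw -6.335364276644443 F [-3.302  3.113  5.565] M [0.688 0.703 0.23 ] q6 1.2693791633327522 w 31.318453169479163 30.000155568122864
```

>>> play_rows:
  dp:
    - [0,0,0]
    - [0,0,0]
  yaw: [-3,-3]

```text
t: 17.73
ee_pos: [413.8, -167.7, 56.6]
orientation: [-3.123, 0.337, 0.004]
ft_force: [-4.3, 3.5, 5.8]
width: 31.2
grasp_force: 30.0
```

```bash
python3 st.py|grep -o 'yaw.*'
```

```text
yaw -12.336785612264434 F [-4.251  3.497  5.801] M [0.733 0.633 0.115] q6 1.3741236350305555 w 31.218088846071797 29.999344646930695
```

```bash
cat > mz.py <<'E'
from h import *
m=[]
for i in range(5):
    m.append(ctrl.get_obs()["moment"][2]); viewer.get_image("top")
o=ctrl.get_obs(); m.append(o["moment"][2]); print(np.round(m,3),"mean",np.mean(m).round(3),"yaw",np.degrees(np.arctan2(*R.from_rotvec(o["orientation"]).as_matrix()[[1,0],0])))
E
python3 mz.py
```

```text
[ 0.115  0.103 -0.104 -0.085 -0.166 -0.133] mean -0.045 yaw -12.239545225058759
```

>>> play_rows:
  dp:
    - [0,0,0]
    - [0,0,0]
  yaw: [-3,-2]

```text
t: 18.15
ee_pos: [413.8, -167.7, 56.6]
orientation: [-3.105, 0.473, 0.004]
ft_force: [-3.9, 3.2, 6.0]
width: 31.6
grasp_force: 30.0
```

```bash
python3 mz.py
```

```text
[ 0.162  0.059 -0.022 -0.063 -0.055 -0.067] mean 0.002 yaw -17.224565716929455
```

>>> play_rows:
  dp:
    - [0,0,0]
    - [0,0,0]
  yaw: [-3,-2]

```text
t: 18.57
ee_pos: [413.8, -167.7, 56.5]
orientation: [-3.081, 0.608, 0.004]
ft_force: [-4.6, 3.2, 5.9]
width: 31.6
grasp_force: 30.0
```

```bash
python3 mz.py
```

```text
[ 0.113  0.076  0.001 -0.05  -0.022  0.019] mean 0.023 yaw -22.226594441110578
```

>>> play_rows:
  dp:
    - [0,0,0]
    - [0,0,0]
  yaw: [-2.5,-2.5]

```text
t: 18.98
ee_pos: [413.8, -167.7, 56.6]
orientation: [-3.052, 0.741, 0.004]
ft_force: [-4.9, 4.2, 6.0]
width: 31.5
grasp_force: 30.0
```

```bash
python3 st.py|grep -o 'yaw.*'
```

```text
yaw -27.30227672221561 F [-4.932  4.188  6.049] M [0.732 0.718 0.175] q6 1.6352984999452176 w 31.457554018740204 29.999354481697083
```

>>> play_rows:
  dp:
    - [0,0,0]
    - [0,0,0]
  yaw: [-2,-2]

```text
t: 19.15
ee_pos: [413.8, -167.7, 56.5]
orientation: [-3.025, 0.847, 0.004]
ft_force: [-3.6, 3.5, 6.4]
width: 31.4
grasp_force: 30.0
```

```bash
python3 st.py|grep -o 'yaw.*'
```

```text
yaw -31.285866274138538 F [-3.583  3.547  6.355] M [0.672 0.719 0.187] q6 1.7048638442539183 w 31.430525827458546 29.999789893627167
```

>>> play_rows:
  dp:
    - [0,0,0]
    - [0,0,0]
  yaw: [-2,-2]

```text
t: 19.32
ee_pos: [413.8, -167.7, 56.6]
orientation: [-2.994, 0.952, 0.004]
ft_force: [-4.6, 3.0, 6.8]
width: 31.6
grasp_force: 30.0
```

```bash
python3 st.py|grep -o 'yaw.*'
```

```text
yaw -35.27857309932404 F [-4.576  2.967  6.776] M [0.751 0.7   0.193] q6 1.7746025803620438 w 31.58226955432069 30.00056952238083
```

>>> play_rows:
  dp:
    - [0,0,0]
    - [0,0,0]
  yaw: [-2,-2]

```text
t: 19.48
ee_pos: [413.8, -167.7, 56.6]
orientation: [-2.959, 1.055, 0.004]
ft_force: [-3.7, 4.0, 7.0]
width: 31.2
grasp_force: 30.0
```

```bash
python3 st.py|grep -o 'yaw.*'
```

```text
yaw -39.26323890519966 F [-3.724  3.961  6.99 ] M [0.759 0.618 0.355] q6 1.8442587446931165 w 31.17444864797647 30.00042825937271
```

>>> play_rows:
  dp:
    - [0,0,0]
    - [0,0,0]
  yaw: [-1,-1]

```text
t: 19.65
ee_pos: [413.8, -167.7, 56.6]
orientation: [-2.94, 1.106, 0.004]
ft_force: [-4.5, 4.2, 5.9]
width: 31.6
grasp_force: 30.0
```

```bash
python3 st.py|grep -o 'yaw.*'
```

```text
yaw -41.21233441023059 F [-4.517  4.235  5.85 ] M [0.692 0.652 0.334] q6 1.8783152931692093 w 31.557895487926984 30.001046061515808
```

>>> play_rows:
  dp:
    - [0,0,0]
    - [0,0,0]
    - [0,0,0]
    - [0,0,0]
  yaw: [0,0,0,0]
  gripper: 0.4

```text
t: 19.98
ee_pos: [415.6, -168.7, 56.3]
orientation: [2.941, -1.106, 0.002]
ft_force: [0.4, -0.4, 0.1]
width: 51.8
grasp_force: 0.0
```

>>> play_rows:
  dp:
    - [0,0,15]
    - [0,0,30]
    - [0,0,40]
    - [0,0,40]
    - [0,0,0]
    - [0,0,0]
  yaw: [0,0,0,0,0,0]

```text
t: 20.48
ee_pos: [416.8, -169.2, 183.2]
orientation: [2.94, -1.106, 0.009]
ft_force: [-0.0, -0.3, -0.4]
width: 52.8
grasp_force: 0.0
```

```bash
python3 - <<'E'
from look import *
p,T=look("pics/w10.png",["post_top","knob_grip","clamp_head"])
print(ticket.close_job())
E
```

```text
20.4833 [ 416.8 -169.2  183.2] toolx yaw -41.21603310637903 q1,6 [-0.4  1.9] w 52.768819377256996
post_top 0.56 [292.7 162. ] [ 412.6 -212.8   42. ]
post_top 0.27 [257.8 195.6] [ 409.1 -162.2   42. ]
knob_grip 0.88 [257.7 197.6] [ 413.8 -166.2   70. ]
clamp_head 0.73 [261.4 177.6] [ 413.7 -172.     0. ]
the job is handed in; nothing more can be done
None
```

I handed the job in at about 20 s: the gear is in the nest, the shuttle is home against its stop, and I let go of the knob after turning it about 99° clockwise, at most about 5° past first slip, where the torque jumped from about 0.18 to 0.34 N m. The judge returned no verdict.

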